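Lock a culture tray into its spring-bolt holder

TASK

Set the white six-well culture tray down flat in the nest of the holder, without tipping it. Then push the red push bar fully home against its spring, so that the steel bolt reaches over the tray's end, and while it is held in slide the yellow keeper all the way across so that it traps the bar there, and let go. Do not disturb the two dishes, the spirit burner or the forceps.

Things in the scene. Friction and masses are not known exactly. Their poses are not given: they have to be found in the camera images.
- holder: Aluminium tray holder fixed to the bench. Origin: under the nest's centre, at bench height. x axis: along the nest, from the red push bar towards the nest (the way the bar is pushed); y to the left of that; z up. All 'holder' coordinates below are in mm in this frame. Floor plate 6 mm thick: 152 x 86 under the nest, then a cross-plate 190 wide (y) from x = -174 to -76.
- nest (a point): Centre of the nest's floor, 6 mm over the bench; the seated tray's origin lies here, its long side along holder x, either way round. Blue walls at the four corners, inner space 137 x 67 mm, 19 mm over the bench, with flared lips up to 29 mm that guide the tray in from up to about 8 mm off. Long sides open for the fingers between x = -43 and +43.
- housing (a point): Centre of the top of the grey spring housing, 41 (x) x 56 (y) mm, 47 mm high, at holder x = -104.5, y = 0. Two small grey posts that carry the keeper's track, 18 x 14 mm and 47 mm high, stand at x = -112, y = +78 and -78.
- plunger (a joint): Travel (m) of the red push bar and its steel bolt along holder +x: 0 sprung out, 0.028 home on its stop. The spring pushes back with about 4 N at 0, 12 N at home, and returns the bar when let go. The keeper can pass only beyond 0.025; the trapped bar rests on it at about 0.025.
- push_face (a point): Centre of the red push bar's outer upright face, the one to push (it looks along holder -x), 29 mm over the bench; moves with the bar. Bar 115 mm wide (y), 12 mm thick, from 14 to 44 mm over the bench. At plunger 0 this point is at holder x = -166, y = -12.5, and the bar spans y = -70 to +45.
- bolt_tip (a point): Tip of the steel bolt carried by the push bar, at the middle of its lower edge, 31 mm over the bench; bolt 30 mm wide (y), 11 mm thick. At plunger 0 it ends 10 mm short of the seated tray; at 0.025 it reaches 15 mm over the tray, 3 mm above its rim. With the bolt in, the tray cannot be put in.
- keeper (a joint): Travel (m) of the yellow keeper towards holder -y: 0 fully open, 0.040 fully across on its stop; starts within 0.010 of open. About 1.5 N friction; it stays where left. If the red bar is not in, the keeper's stop block strikes the bar's +y end.
- stop_block (a point): Centre of the top of the keeper's yellow stop block, which goes behind the pushed-in bar: 28 mm wide (y), x from -159 to -141, from 8 to 60 mm over the bench; moves with the keeper. At keeper 0 it spans y = 58 to 86, clear of the bar's end.
- keeper_tab (a point): Middle of the drive tab's face that looks to holder +y, 56 mm over the bench; a finger standing against the red bar pushes it to -y. Yellow rib 12 mm thick (y), x from -170 to -102, 48 to 64 mm high, 4 mm above the bar. At keeper 0: x = -145, y = -20. 78 mm free between it and the stop block; the arm joining them lies at x = -120 to -102, 50 to 60 mm high.
- tray: White open culture tray with six wells, 130 (x) x 60 (y) x 22 mm high, about 0.12 kg, 3 mm walls; origin at the centre of its underside, z up. It starts flat on the bench, left or right of the holder.
- dish_a: Closed glass dish, 93 mm across, 20 mm high; origin at the centre of its underside. Leave it alone.
- dish_b: Closed glass dish, 93 mm across, 20 mm high; origin at the centre of its underside. Leave it alone.
- burner: Amber glass spirit burner with a steel cap, 72 mm across, 86 mm high; origin at the centre of its underside. Leave it alone.
- forceps: Steel forceps lying flat, 145 mm long (x), 34 mm wide, 5 mm high; origin at the middle of the underside. Leave them alone.
Not all that is in view belongs to the job. What is shaped like the tray but blue or purple is not meant.

How it is judged (in metres and radians):
On the way, in this order (a step that is already met when the one before it is completed fails the run):
1. the tray lies flat in the nest, with the bolt still out (horizontal distance between tray and nest below 0.007 m and z of tray in the frame of nest below 0.003 m and angle between tray's own z axis and vertical below 0.04 rad and value of joint plunger below 0.012 m), for 0.2 s.
2. the push bar is pushed home over the seated tray, keeper not yet across (value of joint plunger above 0.0235 m and value of joint keeper below 0.02 m and horizontal distance between tray and nest below 0.007 m), for 0.05 s.
3. the keeper is slid across behind the bar (value of joint keeper above 0.03 m and value of joint plunger above 0.0225 m), for 0.1 s.
At the end, for the whole second after the job is handed in: The tray lies at rest flat in the nest (within 7 mm of its centre, 3 mm of its floor), the push bar is trapped in (at least 22.5 mm of travel) and the keeper is at least 30 mm of its 40 mm across, with the robot away (all of step 3 and horizontal distance between tray and nest below 0.007 m and z of tray in the frame of nest below 0.003 m and angle between tray's own z axis and vertical below 0.04 rad and angle between the x axis of tray and the x axis of holder, either way round below 0.09 rad and linear speed of tray below 0.02 m/s); the robot touches nothing.
It fails at once if the tray is tipped by more than 30 degrees (angle between tray's own z axis and vertical above 0.52 rad).
It fails at once if a dish is moved by more than 15 mm (distance of any of dish_a, dish_b from where it was at the start of the episode above 0.015 m).
It fails at once if the burner is moved by more than 15 mm or tipped (distance of burner from where it was at the start of the episode above 0.015 m or angle between burner's own z axis and vertical above 0.3 rad).
It fails at once if the forceps are moved by more than 20 mm (distance of forceps from where it was at the start of the episode above 0.02 m).
It also fails if it takes over 58 s, if anything falls off the work surface, if the arm or the gripper's body presses on something with over 40 N, if the wrist force passes 120 N, or if a joint passes its speed limit or range.

ROBOT

A 7-joint arm with a two-finger parallel gripper is mounted at the origin on the work surface. World frame = base frame: x ahead of the robot, y to its left, z up, the work surface at z = 0. Lengths are in m, angles in degrees, forces in N, time in s.
With the tool pointing down it reaches from about 0.425 to 0.95 m from the base axis. Payload 16.7 kg.
Tool frame: the origin (TCP) lies midway between the tips of the shut fingers; the grasp point (between the pads) lies 19 mm behind it; z points along the fingers, y is the line along which they close (so a half turn about z gives the same grasp; the last joint's range is limited). The gripper opens to 94 mm and grips with 3 to 60 N. Pads are 16 mm wide; open, the fingers measure 119 mm over their backs; the gripper's body (75 mm by 177 mm) begins 78 mm behind the grasp point.
Start: joints at [60.476, 24.414, 4.234, 92.017, -1.954, 63.644, -3.845], TCP at [0.241, -0.63, 0.205] pointing down, gripper open.
Joint ranges: [-163.25, 163.25], [-28.42, 122.38], [-70.27, 78.77], [12.13, 141.07], [-58.53, 238.53], [9.26, 117.41], [-156.51, 156.51]. Speed limits (degrees/s): [108.29, 108.29, 136.94, 136.94, 172.46, 172.46, 172.46].

INTERFACE

Orientations are given as [roll, pitch, yaw] about the fixed x, y, z axes, in that order (R = Rz(yaw) Ry(pitch) Rx(roll)).
In Python, from cell import state, cams, hand_in gives the robot as it stands.
- The arm moves only by the tool move_arm, never from a script. Its argument "series" is one flat list of numbers, 6 for each row, row after row: the shift along the tool's x, y, z in fractions of the full range, 1 being 0.4 m, then the turn, a rotation vector about the tool's x, y, z in a scale on which 1.0 is 4 rad. In form: [tx, ty, tz, rx, ry, rz, tx, ty, tz, rx, ry, rz, ...]. A call has exactly 10 rows; each row is the pose to reach, as a shift and turn from the pose commanded when the call began, along the tool's axes at that moment; what a row does not reach only later rows make up. A row lasts 1/10 s, in which the tool goes at most 50 mm and 8.59 degrees, less where a joint would pass 70% of its speed; a pose out of reach is approached as far as the arm can. A call with a gripper value outside its range is refused whole. "claw" is the finger opening in m, from 0 to 0.094, set as the call begins (left out, the last holds). The fingers move at their own pace and stop on an object; "newtons" is the grip in N (left out, the last holds). Time passes only in rows, so rows that repeat a pose let the fingers close, or fill a call up. It gives the time, the measured TCP pose, the force, the opening and the grip force at its end, in the units of the state.
- state(): the state, without advancing time (a new reading comes with each control period).
- cams.get_image(name): name is "scene" or "top"; returns a dict with "pixels" (480x640x3 uint8, red, green, blue), "vertical_fov" (degrees; the focal length in pixels is half the picture's height over the tangent of half this angle, whatever the lens; pixels are square), "cx", "cy" (the principal point, pixels), "pose" (4x4, takes a point from camera to world coordinates). Camera axes: x right, y down, z forward; pixel columns grow to the right and rows downward; lengths in m; the calibration is good to about 2 mm. A picture is of the moment at which its call begins. There is no depth.
- hand_in(): hands the job in; it is judged then, once.
The state is a dict: "clock": time; "joint_positions": joint angles; "qd": joint speeds; "joint_torque": joint torques, N m; "position": TCP position; "eef_rot": TCP orientation; "wrist_force": force on the tool from outside, world axes, zero at the start; "torque": the same for the moment, N m; "gripper_width": opening from 0.0 (shut) to 1.0 (fully open); "grip_force": force on a finger pad.
Only numpy, scipy, OpenCV 4.12 (cv2) and the standard library are available. Lean on these libraries where they do the work, as an engineer would, in place of code of your own. Each camera call takes 0.05 s, during which the arm holds its last target. There are 200 camera calls.

## Working session

There is one attempt and no reset: what is moved stays moved. The work goes in short steps, Python scripts to look and compute and a tool call to move; the robot and the scene stay as the last step left them, time stands still between calls to the robot, and variables do not carry over. Pictures are saved under pics/ and viewed, at most 13 in all, crops included, and the job is handed in when it is done.

Besides the shell and the picture viewer there is one more tool, called after "Emit:" as name(argument=value, ...) on one line, values as JSON. move_arm: Moves the arm, as the interface text tells. Its arguments: {"type":"object","properties":{"series":{"type":"array"},"claw":{"type":"number"},"newtons":{"type":"number"}},"required":["series"]}

```bash
mkdir -p pics; python3 - <<'E'
from cell import state,cams
import cv2,numpy as np,pickle
print(state())
for n in("scene","top"):
    d=cams.get_image(n); cv2.imwrite(f"pics/{n}0.png",d["pixels"][:,:,::-1]); pickle.dump(d,open(f"{n}0.pkl","wb"))
    print(n,d["vertical_fov"],d["cx"],d["cy"],np.round(d["pose"],4).tolist(),[k for k in d])
E
```

```text
{'clock': 0.0, 'joint_positions': array([60.47510117, 24.44976204,  4.22987608, 92.05201028, -1.95232487,
       63.64317606, -3.84492961]), 'qd': array([ 0.00135904,  0.06855984, -0.04038373, -0.03489456,  0.02462852,
        0.03243537, -0.00282583]), 'joint_torque': array([ 1.36388582e-03, -9.35821724e+01,  3.66723686e+00, -4.54191399e+01,
       -4.87833959e-02,  2.02055764e-02,  9.57047450e-05]), 'position': array([ 0.24127141, -0.62993923,  0.20477534]), 'eef_rot': array([-1.79927406e+02,  6.08543542e-03,  2.09589668e+01]), 'wrist_force': array([ 0.21341771,  0.0126042 , -0.13131851]), 'torque': array([-0.0014738 ,  0.01131316,  0.05320011]), 'grip_force': 0.0, 'gripper_width': 1.0013035581568615}
scene 49.103070064822106 313.7994595178936 240.19432400314764 [[0.7172, 0.4767, -0.5083, 1.3288], [0.6969, -0.4949, 0.5191, -0.7571], [-0.0041, -0.7265, -0.6871, 1.0145], [0.0, 0.0, 0.0, 1.0]] ['pixels', 'vertical_fov', 'cx', 'cy', 'pose']
top 49.70528720868698 324.65963960756943 242.24845155842644 [[-0.0292, -0.9856, 0.1667, 0.4507], [-0.9996, 0.0285, -0.0066, -0.07], [0.0018, -0.1668, -0.986, 1.1635], [0.0, 0.0, 0.0, 1.0]] ['pixels', 'vertical_fov', 'cx', 'cy', 'pose']
```

View pics/top0.png

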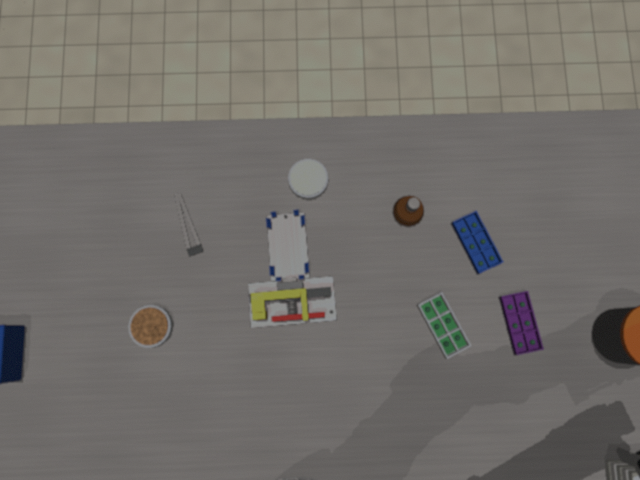

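View pics/scene0.png

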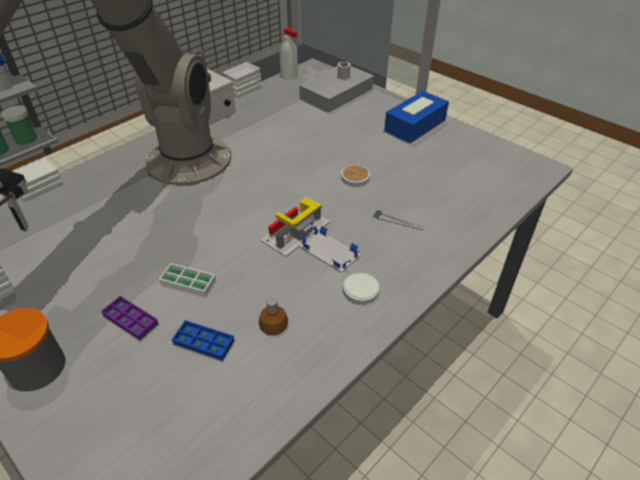

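The top view shows the nest at about (288,246), the bar and keeper around (295,302), the white tray at (444,325), and the dishes at (308,179) and (150,326). The burner is at (408,210) and the forceps at (190,228). I'll zoom in next.

```bash
python3 - <<'E'
import cv2,numpy as np
t=cv2.imread("pics/top0.png");s=cv2.imread("pics/scene0.png")
r=lambda im,x,y,w,h,W,H:cv2.resize(im[y:y+h,x:x+w],(W,H),interpolation=cv2.INTER_CUBIC)
a=r(t,240,205,100,128,469,600); b=r(s,255,190,110,85,331,256); c=r(t,410,285,65,80,331,344)
out=np.zeros((600,800,3),np.uint8); out[:,:469]=a; out[:256,469:]=b; out[256:,469:]=c
cv2.imwrite("pics/crop0.png",out)
for n,p in(("tray",t[300:350,425:465]),):pass
print(t[325,425:466:2].tolist())
E
```

```text
[[106, 107, 110], [85, 87, 88], [116, 115, 112], [93, 117, 84], [64, 103, 52], [50, 69, 39], [58, 75, 45], [62, 96, 50], [66, 101, 58], [105, 106, 103], [106, 122, 99], [67, 108, 56], [67, 109, 56], [67, 109, 55], [67, 108, 54], [65, 103, 54], [76, 85, 75], [126, 124, 123], [112, 113, 116], [107, 109, 112], [108, 110, 113]]
```

View pics/crop0.png

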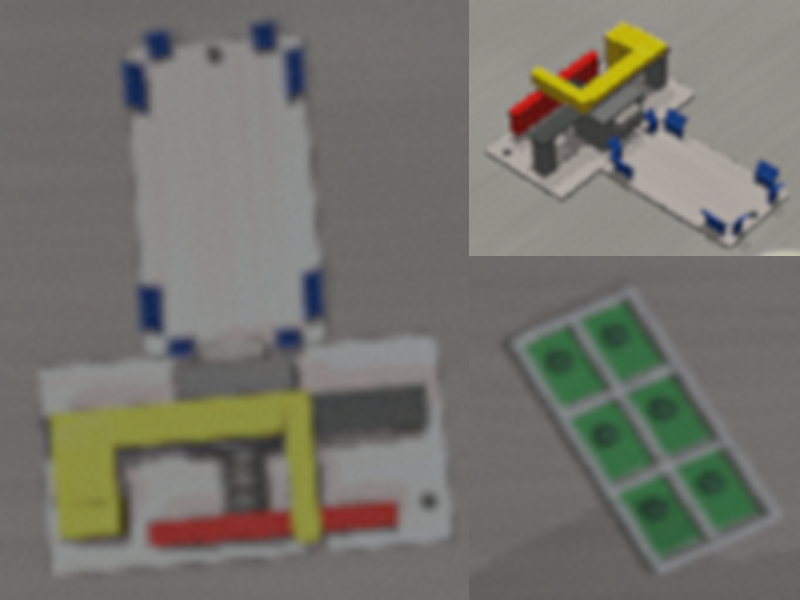

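```bash
cat > h.py <<'E'
import numpy as np,pickle,cv2
from scipy.optimize import least_squares
def K(d):
    f=240/np.tan(np.radians(d["vertical_fov"]/2)); return f
def proj(d,P):
    T=np.linalg.inv(d["pose"]); c=np.atleast_2d(P)@T[:3,:3].T+T[:3,3]
    return c[:,:2]/c[:,2:]*K(d)+[d["cx"],d["cy"]]
def back(d,uv,z):
    uv=np.atleast_2d(uv); r=np.c_[(uv-[d["cx"],d["cy"]])/K(d),np.ones(len(uv))]@d["pose"][:3,:3].T
    o=d["pose"][:3,3]; return o+r*((z-o[2])/r[:,2])[:,None]
def W(p,L):
    L=np.atleast_2d(L).astype(float); c,s=np.cos(p[2]),np.sin(p[2]); return np.c_[p[0]+c*L[:,0]-s*L[:,1],p[1]+s*L[:,0]+c*L[:,1],L[:,2]]
def fit(obs,p0):
    f=lambda p:np.concatenate([(proj(d,W(p,L))-uv).ravel() for d,L,uv in obs])
    r=least_squares(f,p0,loss="soft_l1"); return r.x,f(r.x).reshape(-1,2)
top=pickle.load(open("top0.pkl","rb"));sc=pickle.load(open("scene0.pkl","rb"))
E
python3 - <<'E'
from h import *
T=lambda a:np.array([240,205])+(np.array(a)+.5)/[4.69,4.6875]-.5
S=lambda a:np.array([255,190])+(np.array(a)-[469,0]+.5)/[331/110,256/85]-.5
C=lambda a:np.array([410,285])+(np.array(a)-[469,256]+.5)/[331/65,4.3]-.5
Lh=np.array([[-76,95,6],[-76,-95,6],[-174,-95,6],[-174,95,6]])/1e3
uv=T([[40,372],[437,338],[452,540],[55,575]])
print(back(top,uv,.006))
# red bar top: outer edge corners, plunger 0
Lr=np.array([[-166,45,44],[-166,-70,44]])/1e3
p0=[.55,0,.05]
h1,r=fit([(top,Lh,uv),(top,Lr,T([[151,546],[398,528]]))],p0); print("top",h1,r.round(1).tolist())
Ls=np.array([[-76,95,6],[-76,-95,6],[-174,-95,6],[76,-43,6]])/1e3
us=S([[693,92],[561,197],[486,150],[735,245]])
h2,r=fit([(sc,Ls,us)],h1);print("scene",h2,r.round(1).tolist())
h,r=fit([(top,Lh,uv),(top,Lr,T([[151,546],[398,528]])),(sc,Ls,us)],h1);print("both",h,np.degrees(h[2]))
Lt=np.array([[65,-30,22],[65,30,22],[-65,30,22],[-65,-30,22]])/1e3
ut=C([[632,286],[505,342],[659,573],[782,516]]);B=back(top,ut,.022);print(B,np.linalg.norm(B-np.roll(B,1,0),axis=1))
t1,r=fit([(top,Lt,ut[[0,1,2,3]])],[B[:,0].mean(),B[:,1].mean(),.5]);print("tray",t1,np.degrees(t1[2]),r.round(1).tolist())
print("scene tray rim",proj(sc,W(t1,Lt)),"bottom",proj(sc,W(t1,Lt*[1,1,0])))
for n,u,z in(("dishw",(308,179),.02),("dishb",(150,326),.02),("burner",(408,210),.03),("fo",(190,228),0)):print(n,back(top,u,z))
im=cv2.imread("pics/scene0.png");c=cv2.resize(im[250:310,150:225],(750,600),interpolation=cv2.INTER_CUBIC)
for P in(Lt,Lt*[1,1,0]):
    q=((proj(sc,W(t1,P))-[150,250]+.5)*10).astype(int);cv2.polylines(c,[q],True,(0,0,255),1)
cv2.imwrite("pics/c1.png",c)
np.savez("est.npz",h=h,t=t1)
E
```

```text
[[ 0.556825    0.09599617  0.006     ]
 [ 0.56758143 -0.09360329  0.006     ]
 [ 0.47191952 -0.09762903  0.006     ]
 [ 0.46109342  0.08939089  0.006     ]]
top [0.63951958 0.0054476  0.05474411] [[-0.1, -0.7], [-0.0, -0.6], [0.6, 0.4], [-0.6, 0.3], [-0.4, 0.6], [0.6, -0.1]]
scene [0.63890898 0.00982642 0.07795562] [[0.5, -0.4], [0.8, 0.4], [-0.4, 0.3], [-0.8, -0.3]]
both [0.63938971 0.0071784  0.06400349] 3.6671296218583302
[[ 0.52620618 -0.33152474  0.022     ]
 [ 0.49936578 -0.27499483  0.022     ]
 [ 0.38262058 -0.33335263  0.022     ]
 [ 0.4090604  -0.38751248  0.022     ]] [0.12983743 0.06257825 0.13051848 0.06026901]
tray [ 0.45430633 -0.33186717  0.45357551] 25.98796230459307 [[-0.5, 0.2], [0.6, -0.1], [0.0, -0.1], [-0.1, 0.0]]
scene tray rim [[203.88889867 291.1205236 ]
 [214.52191117 274.33254489]
 [169.74042756 263.1417133 ]
 [157.96313981 279.21129638]] bottom [[205.17703963 296.86969637]
 [215.65361814 280.09340646]
 [171.33224032 268.90064969]
 [159.7347259  284.96674775]]
dishw [[ 0.79165489 -0.04382823  0.02      ]]
dishb [[0.47014586 0.30794468 0.02      ]]
burner [[ 0.71025528 -0.26652575  0.03      ]]
fo [[0.68934107 0.22913106 0.        ]]
```

View pics/c1.png

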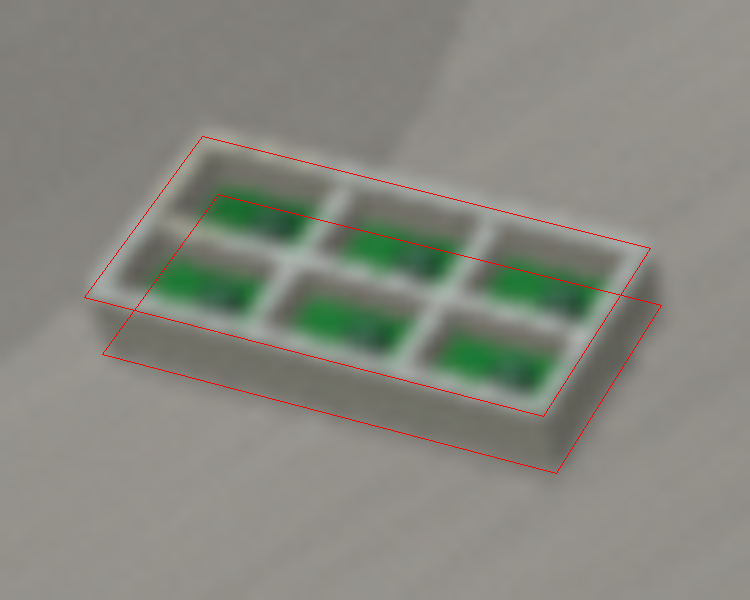

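```bash
python3 - <<'E'
from h import *
h=np.load("est.npz")["h"]
for n,d in(("top",top),("scene",sc)):
    px=d["pixels"].astype(int); R,G,B=px[...,0],px[...,1],px[...,2]
    red=(R>G+50)&(R>B+50); yel=(R>B+70)&(G>B+60); blu=(B>R+25)&(B>G+15)
    x0,x1,y0,y1=(240,345,205,335) if n=="top" else (255,365,190,275)
    for m,nm,z in((red,"red",.044),(yel,"yel",.062),(blu,"blu",.02)):
        k=np.zeros_like(m);k[y0:y1,x0:x1]=m[y0:y1,x0:x1];ys,xs=np.nonzero(k);b=back(d,np.c_[xs,ys],z)[:,:2]
        c,(w,hh),a=cv2.minAreaRect((b*1e3).astype(np.float32)); print(n,nm,len(xs),b.mean(0).round(4),"rect",np.round([*c,w,hh,a],1))
        if nm=="red":
            u,s,v=np.linalg.svd(b-b.mean(0));print("  dir",np.degrees(np.arctan2(-v[0,0]*np.sign(v[0,1]),abs(v[0,1]))))
out=np.zeros((600,800,3),np.uint8)
hh=np.array([.6395,.0060,.0575])
box=lambda x0,x1,y0,y1,z:np.array([[x0,y0,z],[x1,y0,z],[x1,y1,z],[x0,y1,z]])/1e3
for d,x,y,w,H,W0,HH,ox in((top,240,205,100,128,390,500,0),(sc,255,190,110,85,410,317,390)):
    c=cv2.resize(np.ascontiguousarray(d["pixels"][y:y+H,x:x+w,::-1]),(W0,HH),interpolation=cv2.INTER_CUBIC)
    for b in(box(-76,76,-43,43,6),box(-174,-76,-95,95,6),box(-166,-154,-70,45,44),box(-125,-84,-28,28,47)):
        q=((proj(d,W(hh,b))-[x,y]+.5)*[W0/w,HH/H]).astype(int);cv2.polylines(c,[q],True,(0,255,0),1)
    out[:HH,ox:ox+W0]=c
cv2.imwrite("pics/c2.png",out)
E
```

```text
top red 231 [ 0.4809 -0.0131] rect [481.1 -15.7  11.3 111.8   3. ]
  dir 3.2685205792499032
top yel 617 [0.5132 0.0282] rect [502.7  22.5  63.6 114.    3.7]
top blu 231 [0.6455 0.0076] rect [641.1   7.  155.5  86.9   3.4]
scene red 223 [ 0.4903 -0.0292] rect [489.5 -22.9  31.7 131.9   5.7]
  dir 8.154748029908626
scene yel 447 [0.5161 0.0195] rect [505.5  19.1  74.  124.4   1.9]
scene blu 226 [0.6325 0.0144] rect [635.1   9.3 163.   95.7   3.4]
```

View pics/c2.png

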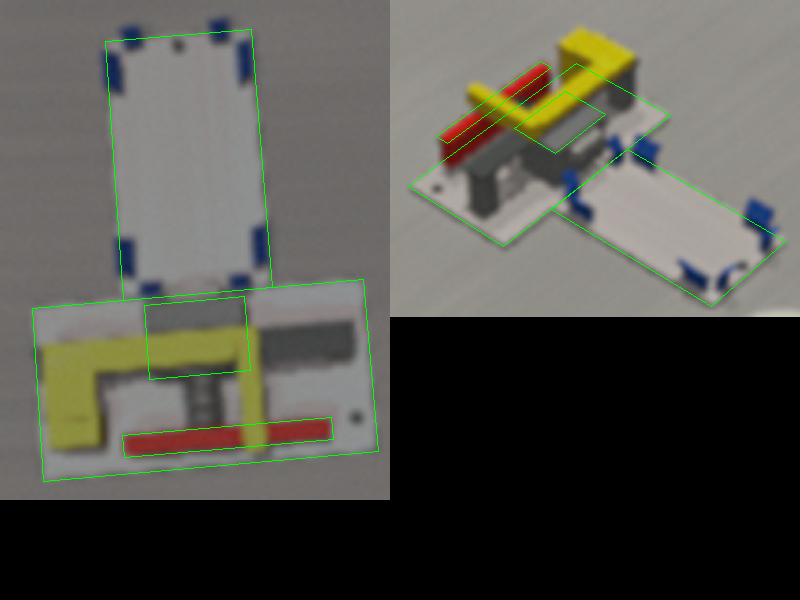

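The overlay shows holder (0.6395, 0.006, 3.3°) matching the plate, bar and nest edges to within about 1 px in both views. I'll compute the approach move.

```bash
cat >> h.py <<'E'
from scipy.spatial.transform import Rotation as Ro
def go(pos,yaw,roll=180,pitch=0,cur=None):
    from cell import state
    if cur is None:
        s=state();cur=(s["position"],s["eef_rot"])
    R0=Ro.from_euler("xyz",cur[1],degrees=True);R1=Ro.from_euler("xyz",[roll,pitch,yaw],degrees=True)
    print("shift",R0.inv().apply(np.array(pos)-cur[0]).round(4).tolist(),"rot",(R0.inv()*R1).as_rotvec().round(4).tolist())
HP=np.array([.6395,.006,.0575])
def hw(x,y,z): return W(HP,np.array([x,y,z])/1e3)[0]
E
python3 - <<'E'
from h import *
go([.4543,-.3319,.10],26)
go([.4543,-.3319,.004],26,cur=(np.array([.4543,-.3319,.10]),[180,0,26]))
u=np.array([[243,390],[265,390],[43,390],[100,390]])*[100/390,128/500]+[240,205]-.5
for a in back(top,u,.064): 
    c,s=np.cos(.0575),np.sin(.0575);d=a[:2]-HP[:2];print("yel holder xy",c*d[0]+s*d[1],-s*d[0]+c*d[1])
E
```

```text
shift [0.3055, -0.2021, 0.1051] rot [-0.0011, -0.0, -0.0881]
shift [0.0, -0.0, 0.096] rot [0.0, 0.0, 0.0]
yel holder xy -0.13586085927226135 -0.02348104496680998
yel holder xy -0.13689019323686372 -0.03533378892817019
yel holder xy -0.12650506846844206 0.08425055310258743
yel holder xy -0.12917114015701178 0.05355083251243267
```

Units first: shifts go in shares of 0.4 m and turns go in shares of 4 rad. So 0.3055 m is 0.7638, 0.096 m is 0.24, -0.088 rad is -0.022.

Emit:
move_arm(series=[0.0375,-0.025,0.0125,0,0,0,0.1125,-0.075,0.0375,0,0,-0.0025,0.2125,-0.14,0.0725,0,0,-0.005,0.3125,-0.2075,0.1075,0,0,-0.0088,0.4125,-0.2725,0.1425,0,0,-0.0125,0.5125,-0.34,0.1775,0,0,-0.015,0.6125,-0.405,0.21,0,0,-0.0175,0.7,-0.4625,0.24,0,0,-0.02,0.745,-0.4925,0.255,0,0,-0.022,0.7638,-0.505,0.2625,-0.0003,0,-0.022], claw=0.09)

```text
clock: 1.1
position: [0.4557, -0.3291, 0.0997]
eef_rot: [-180.0, -0.0, 26.2]
wrist_force: [-0.2, -0.8, 0.3]
gripper_width: 0.955
grip_force: 0.0
```

```bash
python3 - <<'E'
from h import *
from cell import state,cams
s=state();print(s["position"],s["eef_rot"],s["clock"]);go([.4543,-.3319,.005],26)
d=cams.get_image("scene");cv2.imwrite("pics/s1.png",cv2.resize(d["pixels"][190:330,100:290,::-1],(760,560),interpolation=cv2.INTER_CUBIC))
E
```

```text
[ 0.45568587 -0.32907975  0.09965907] [-1.79971709e+02 -2.24499814e-03  2.62363027e+01] 1.1
shift [-0.0025, 0.002, 0.0947] rot [-0.0005, -0.0, 0.0041]
```

View pics/s1.png

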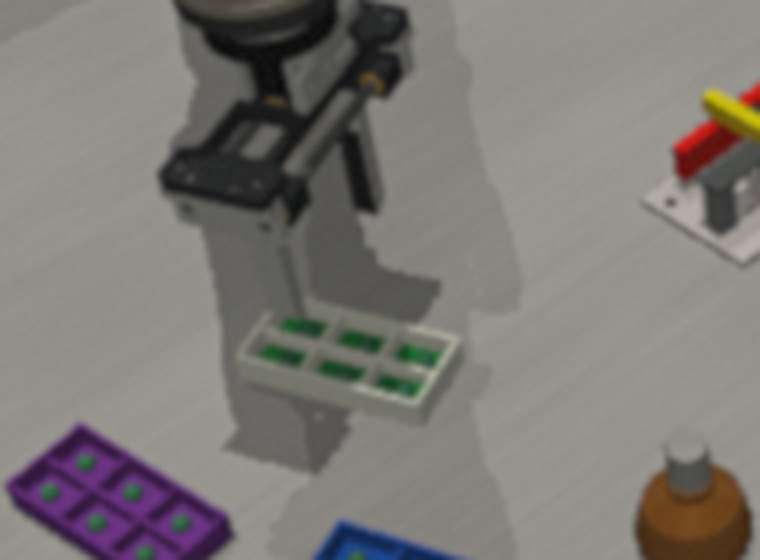

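The gripper straddles the tray, with a finger on each long side, so I'll descend.

In the tool's units: 0.095 m is 0.2375, 0.05 m is 0.125.

Emit:
move_arm(series=[0,0,0.0125,0,0,0,0,0,0.045,0,0,0,0,0,0.0825,0,0,0,0,0,0.125,0,0,0,0,0,0.1625,0,0,0,0,0,0.195,0,0,0,0,0,0.22,0,0,0,0,0,0.2325,0,0,0,0,0,0.2375,0,0,0,0,0,0.2375,0,0,0])

```text
clock: 2.15
position: [0.4546, -0.3326, 0.0055]
eef_rot: [179.9, -0.0, 26.0]
wrist_force: [-0.1, 0.1, 0.3]
gripper_width: 0.957
grip_force: 0.0
```

Emit:
move_arm(series=[0,0,0,0,0,0,0,0,0,0,0,0,0,0,0,0,0,0,0,0,0,0,0,0,0,0,0,0,0,0,0,0,0,0,0,0,0,0,0,0,0,0,0,0,0,0,0,0,0,0,0,0,0,0,0,0,0,0,0,0], claw=0.05, newtons=15)

```text
clock: 3.15
position: [0.4546, -0.3325, 0.0057]
eef_rot: [179.9, -0.0, 26.0]
wrist_force: [-1.4, 1.1, 6.3]
gripper_width: 0.639
grip_force: 15.0
```

```bash
python3 - <<'E'
from h import *
t=[.4546,-.3326,.1055]
go(hw(0,0,106),3.3,cur=(np.array(t),[180,0,26.0]))
E
```

```text
shift [0.3146, -0.2233, -0.0005] rot [-0.0, -0.0, 0.3962]
```

In the tool's units: -0.1 m is -0.25, -0.096 m is -0.24.

Emit:
move_arm(series=[0,0,-0.01,0,0,0,0,0,-0.03,0,0,0,0,0,-0.065,0,0,0,0,0,-0.105,0,0,0,0,0,-0.145,0,0,0,0,0,-0.185,0,0,0,0,0,-0.2175,0,0,0,0,0,-0.24,0,0,0,0,0,-0.25,0,0,0,0,0,-0.25,0,0,0])

```text
clock: 4.15
position: [0.4546, -0.3325, 0.1059]
eef_rot: [179.9, -0.0, 26.0]
wrist_force: [-0.5, 0.1, -1.5]
gripper_width: 0.637
grip_force: 15.0
```

In the tool's units: 0.272 m is 0.68, 0.246 m is 0.615, 0.34 rad is 0.085.

Emit:
move_arm(series=[0.015,-0.01,0,0,0,0.002,0.055,-0.04,0,0,0,0.0075,0.1175,-0.0825,0,0,0,0.015,0.1975,-0.14,0,0,0,0.025,0.2825,-0.2,0,0,0,0.035,0.3675,-0.2625,0,0,0,0.0475,0.455,-0.3225,0,0,0,0.0575,0.5375,-0.3825,0,0,0,0.0675,0.615,-0.4375,0,0,0,0.0775,0.68,-0.4825,0,0,0,0.085])

```text
clock: 5.15
position: [0.6147, -0.0365, 0.1044]
eef_rot: [180.0, 0.0, 6.5]
wrist_force: [0.1, -0.3, -2.0]
gripper_width: 0.633
grip_force: 15.0
```

```bash
python3 - <<'E'
from h import *
go(hw(0,0,106),3.3); go(hw(0,0,106),3.3,cur=(np.array([.4546,-.3325,.1055])+Ro.from_euler("xyz",[180,0,26],degrees=True).apply([.272,-.193,0]),[180,0,26-np.degrees(.34)]))
E
```

```text
shift [0.0294, -0.0395, -0.0016] rot [0.0002, 0.0007, 0.0559]
shift [0.0301, -0.0427, -0.0005] rot [0.0, -0.0, 0.0562]
```

In the tool's units: 0.047 m is 0.1175, 0.045 m is 0.1125, 0.056 rad is 0.014.

Emit:
move_arm(series=[0.03,-0.0425,0,0,0,0.0063,0.0525,-0.075,0,0,0,0.01,0.0675,-0.095,0,0,0,0.0125,0.0738,-0.105,0,0,0,0.014,0.075,-0.1063,0,0,0,0.014,0.075,-0.1063,0.025,0,0,0.014,0.075,-0.1063,0.0625,0,0,0.014,0.075,-0.1063,0.095,0,0,0.014,0.075,-0.1063,0.1125,0,0,0.014,0.075,-0.1063,0.1175,0,0,0.014])

```text
clock: 6.15
position: [0.6385, 0.0056, 0.0567]
eef_rot: [179.9, 0.1, 3.3]
wrist_force: [-0.7, 0.4, -0.3]
gripper_width: 0.64
grip_force: 15.0
```

```bash
python3 - <<'E'
from h import *
from cell import cams
go(hw(0,0,11),3.3)
d=cams.get_image("top"); e=cams.get_image("scene")
f=lambda d,x,y,w,h:cv2.resize(np.ascontiguousarray(d["pixels"][y:y+h,x:x+w,::-1]),(400,400),interpolation=cv2.INTER_CUBIC)
cv2.imwrite("pics/s2.png",np.hstack([f(d,240,205,110,110),f(e,265,180,110,110)]))
E
```

```text
shift [0.0011, -0.0004, 0.0457] rot [0.001, 0.0017, -0.0001]
```

View pics/s2.png

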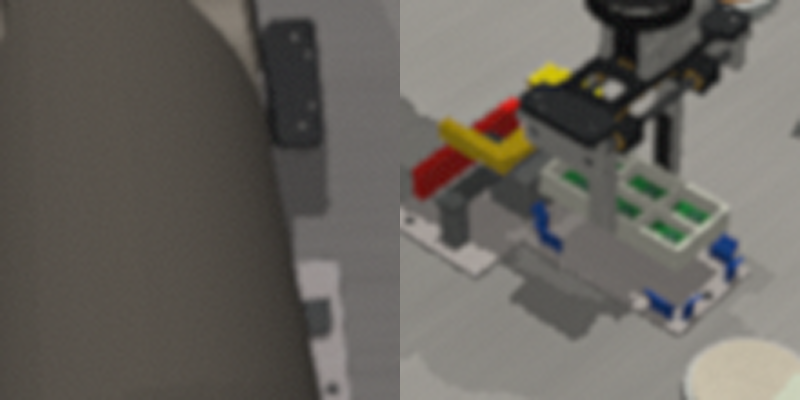

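The top view is blocked by the arm. The scene view shows the tray level and square above the nest, with the grip intact. I'll lower it slowly.

In the tool's units: 0.0445 m is 0.1113, 0.001 m is 0.0025.

Emit:
move_arm(series=[0.0025,0,0.01,0,0,0,0.0025,0,0.025,0,0,0,0.0025,0,0.0425,0,0,0,0.0025,0,0.06,0,0,0,0.0025,0,0.0775,0,0,0,0.0025,0,0.0925,0,0,0,0.0025,0,0.1025,0,0,0,0.0025,0,0.1088,0,0,0,0.0025,0,0.1113,0,0,0,0.0025,0,0.1113,0,0,0])

```text
clock: 7.25
position: [0.6405, 0.0059, 0.0138]
eef_rot: [179.9, -0.0, 3.3]
wrist_force: [-0.1, -0.1, -1.3]
gripper_width: 0.639
grip_force: 15.0
```

In the tool's units: 0.002 m is 0.005, 0.001 m is 0.0025.

Emit:
move_arm(series=[0,0,0.0025,0,0,0,0,0,0.005,0,0,0,0,0,0.005,0,0,0,0,0,0.005,0,0,0,0,0,0.005,0,0,0,0,0,0.005,0,0,0,0,0,0.005,0,0,0,0,0,0.005,0,0,0,0,0,0.005,0,0,0,0,0,0.005,0,0,0])

```text
clock: 8.25
position: [0.6404, 0.0059, 0.0118]
eef_rot: [179.9, -0.0, 3.3]
wrist_force: [-0.2, 0.7, -1.4]
gripper_width: 0.64
grip_force: 15.0
```

In the tool's units: -0.045 m is -0.1125, -0.03 m is -0.075.

Emit:
move_arm(series=[0,0,0,0,0,0,0,0,0,0,0,0,0,0,0,0,0,0,0,0,0,0,0,0,0,0,0,0,0,0,0,0,0,0,0,0,0,0,-0.01,0,0,0,0,0,-0.0375,0,0,0,0,0,-0.075,0,0,0,0,0,-0.1125,0,0,0], claw=0.08)

```text
clock: 9.25
position: [0.6406, 0.006, 0.0585]
eef_rot: [180.0, -0.1, 3.3]
wrist_force: [0.1, 0.4, -0.0]
gripper_width: 0.849
grip_force: 0.0
```

```bash
python3 - <<'E'
from h import *
from cell import cams,state
e=cams.get_image("scene")
f=lambda d,x,y,w,h:cv2.resize(np.ascontiguousarray(d["pixels"][y:y+h,x:x+w,::-1]),(600,600),interpolation=cv2.INTER_CUBIC)
c=f(e,265,190,110,110);L=np.array([[65,-30,28],[65,30,28],[-65,30,28],[-65,-30,28]])/1e3
q=((proj(e,W(HP,L))-[265,190]+.5)*600/110).astype(int);cv2.polylines(c,[q],True,(0,0,255),1)
cv2.imwrite("pics/s3.png",c)
E
```

```text
(no output)
```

View pics/s3.png

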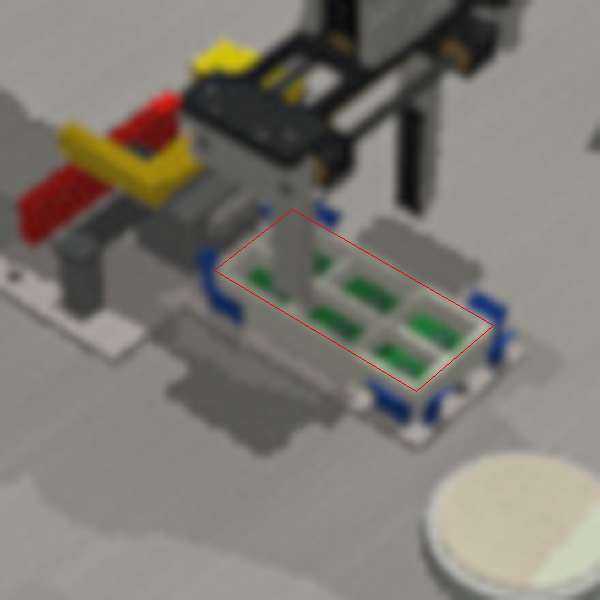

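The tray is seated, with its rim matching the model outline in the nest. Next I'll close the fingers and go behind the red bar.

```bash
python3 - <<'E'
from h import *
go(hw(-187,0,115),3.3)
E
```

```text
shift [-0.1893, -0.0001, -0.0547] rot [0.0008, -0.0043, -0.0]
```

In the tool's units: -0.189 m is -0.4725, -0.18 m is -0.45.

Emit:
move_arm(series=[0,0,-0.0375,0,0,0,0,0,-0.0875,0,0,0,0,0,-0.125,0,0,0,-0.05,0,-0.1375,0,0,0,-0.125,0,-0.1375,0,0,0,-0.2125,0,-0.1375,0,0,0,-0.3,0,-0.1375,0,0,0,-0.3875,0,-0.1375,0,0,0,-0.45,0,-0.1375,0,0,0,-0.4725,0,-0.1375,0,0,0], claw=0)

```text
clock: 10.3
position: [0.4497, -0.0052, 0.1124]
eef_rot: [179.9, -0.0, 3.3]
wrist_force: [0.4, -0.2, 0.5]
gripper_width: 0.035
grip_force: 0.0
```

```bash
python3 - <<'E'
from h import *
from cell import cams,state
s=state();print(s["position"],s["gripper_width"])
go(hw(-187,0,12),3.3)
a=cams.get_image("top");e=cams.get_image("scene")
f=lambda d,x,y,w,h:cv2.resize(np.ascontiguousarray(d["pixels"][y:y+h,x:x+w,::-1]),(400,400),interpolation=cv2.INTER_CUBIC)
cv2.imwrite("pics/s4.png",np.hstack([f(a,240,220,120,120),f(e,255,170,110,110)]))
E
```

```text
[ 0.44968644 -0.00524251  0.11235129] 0.03519462095243271
shift [0.0031, -0.0004, 0.1004] rot [0.0012, -0.0003, -0.0]
```

View pics/s4.png

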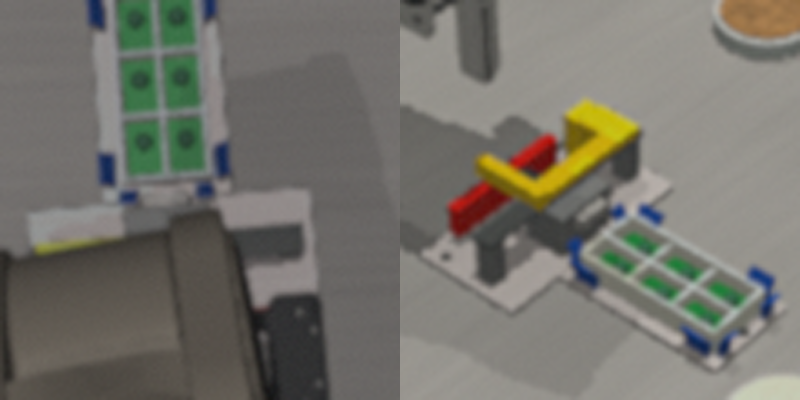

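The tray is flat in the nest and the fingers are behind the bar, so I'll lower them.

In the tool's units: 0.098 m is 0.245, 0.096 m is 0.24.

Emit:
move_arm(series=[0,0,0.015,0,0,0,0,0,0.05,0,0,0,0,0,0.095,0,0,0,0,0,0.1375,0,0,0,0,0,0.1775,0,0,0,0,0,0.21,0,0,0,0,0,0.23,0,0,0,0,0,0.24,0,0,0,0,0,0.245,0,0,0,0,0,0.245,0,0,0])

```text
clock: 11.4
position: [0.452, -0.0049, 0.0138]
eef_rot: [180.0, -0.0, 3.3]
wrist_force: [0.3, -0.1, 0.0]
gripper_width: 0.007
grip_force: 0.0
```

```bash
python3 - <<'E'
from h import *
go(hw(-174,0,13),3.3)
go(hw(-146,0,13),3.3)
E
```

```text
shift [0.0138, -0.0001, 0.0008] rot [0.0009, -0.0006, 0.0002]
shift [0.0418, -0.0001, 0.0008] rot [0.0009, -0.0006, 0.0002]
```

Push in, to about 3 mm short of nominal home.

In the tool's units: 0.039 m is 0.0975, 0.007 m is 0.0175.

Emit:
move_arm(series=[0.0075,0,0,0,0,0,0.0175,0,0,0,0,0,0.0275,0,0,0,0,0,0.04,0,0,0,0,0,0.0525,0,0,0,0,0,0.065,0,0,0,0,0,0.0775,0,0,0,0,0,0.0875,0,0,0,0,0,0.095,0,0,0,0,0,0.0975,0,0,0,0,0])

```text
clock: 12.4
position: [0.4892, -0.0029, 0.0134]
eef_rot: [179.9, 0.2, 3.3]
wrist_force: [-12.2, 0.5, 10.0]
gripper_width: 0.006
grip_force: 5.8
```

In the tool's units: 0.003 m is 0.0075, 0.002 m is 0.005.

Emit:
move_arm(series=[0.0025,0,0,0,0,0,0.005,0,0,0,0,0,0.0075,0,0,0,0,0,0.0075,0,0,0,0,0,0.0075,0,0,0,0,0,0.0075,0,0,0,0,0,0.0075,0,0,0,0,0,0.0075,0,0,0,0,0,0.0075,0,0,0,0,0,0.0075,0,0,0,0,0])

```text
clock: 13.4
position: [0.4918, -0.0028, 0.0134]
eef_rot: [179.9, 0.2, 3.3]
wrist_force: [-11.6, -0.5, 9.6]
gripper_width: 0.001
grip_force: 5.9
```

In the tool's units: 0.002 m is 0.005, 0.001 m is 0.0025.

Emit:
move_arm(series=[0.0025,0,0,0,0,0,0.005,0,0,0,0,0,0.005,0,0,0,0,0,0.005,0,0,0,0,0,0.005,0,0,0,0,0,0.005,0,0,0,0,0,0.005,0,0,0,0,0,0.005,0,0,0,0,0,0.005,0,0,0,0,0,0.005,0,0,0,0,0])

```text
clock: 14.4
position: [0.4919, -0.0028, 0.0131]
eef_rot: [179.9, 0.4, 3.3]
wrist_force: [-21.6, 0.0, 17.1]
gripper_width: 0.008
grip_force: 10.6
```

```bash
python3 - <<'E'
from h import *
from cell import cams,state
s=state();print(s["position"],s["wrist_force"],s["torque"])
d=s["position"][:2]-HP[:2];c,n=np.cos(.0575),np.sin(.0575);print(c*d[0]+n*d[1],-n*d[0]+c*d[1])
e=cams.get_image("scene")
f=lambda d,x,y,w,h:cv2.resize(np.ascontiguousarray(d["pixels"][y:y+h,x:x+w,::-1]),(600,600),interpolation=cv2.INTER_CUBIC)
cv2.imwrite("pics/s5.png",f(e,255,170,110,110))
E
```

```text
[ 0.49187208 -0.00280476  0.01306086] [-21.57839099   0.04593884  17.14702283] [0.09574955 4.4922815  0.01112342]
-0.1478899328005002 -0.00030627640755610634
```

View pics/s5.png

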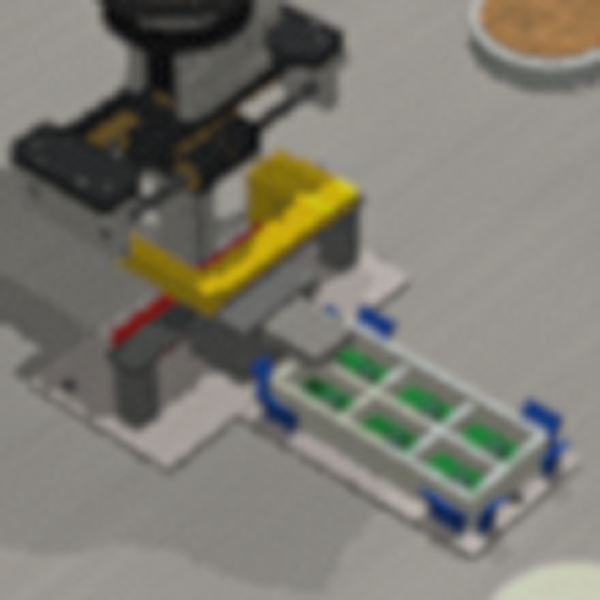

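The bar is home: the force rises without further travel, the bolt is over the tray, and the finger stands between the tab and the stop block. I'll slide the keeper.

In the tool's units: 0.035 m is 0.0875, 0.034 m is 0.085.

Emit:
move_arm(series=[0,0.0075,0,0,0,0,0,0.0175,0,0,0,0,0,0.0275,0,0,0,0,0,0.0375,0,0,0,0,0,0.0475,0,0,0,0,0,0.0575,0,0,0,0,0,0.0675,0,0,0,0,0,0.0775,0,0,0,0,0,0.085,0,0,0,0,0,0.0875,0,0,0,0])

```text
clock: 15.45
position: [0.4938, -0.036, 0.0125]
eef_rot: [-180.0, 0.4, 3.4]
wrist_force: [-17.4, 13.0, 1.6]
gripper_width: 0.005
grip_force: 8.8
```

In the tool's units: 0.015 m is 0.0375, 0.013 m is 0.0325.

Emit:
move_arm(series=[0,0.0075,0,0,0,0,0,0.015,0,0,0,0,0,0.0225,0,0,0,0,0,0.03,0,0,0,0,0,0.0325,0,0,0,0,0,0.035,0,0,0,0,0,0.0375,0,0,0,0,0,0.0375,0,0,0,0,0,0.0375,0,0,0,0,0,0.0375,0,0,0,0])

```text
clock: 16.45
position: [0.4946, -0.049, 0.0125]
eef_rot: [-179.9, 0.4, 3.5]
wrist_force: [-18.4, 22.0, 1.9]
gripper_width: 0.008
grip_force: 14.6
```

```bash
python3 - <<'E'
from h import *
from cell import cams,state
s=state();print(s["position"],s["wrist_force"],s["torque"])
d=s["position"][:2]-HP[:2];c,n=np.cos(.0575),np.sin(.0575);print(c*d[0]+n*d[1],-n*d[0]+c*d[1])
E
```

```text
[ 0.49460011 -0.04896932  0.012474  ] [-18.42110376  22.02451964   1.94909288] [4.70964897 4.02589804 0.07123444]
-0.14781941230497908 -0.04655131930205423
```

In the tool's units: -0.038 m is -0.095, -0.034 m is -0.085.

Emit:
move_arm(series=[0,-0.0075,0,0,0,0,0,-0.015,0,0,0,0,-0.0075,-0.0175,0,0,0,0,-0.0175,-0.0175,0,0,0,0,-0.03,-0.0175,0,0,0,0,-0.05,-0.0175,0,0,0,0,-0.07,-0.0175,0,0,0,0,-0.085,-0.0175,0,0,0,0,-0.095,-0.0175,0,0,0,0,-0.095,-0.0175,0,0,0,0])

```text
clock: 17.45
position: [0.4597, -0.0477, 0.0138]
eef_rot: [179.9, -0.0, 3.3]
wrist_force: [-1.0, -0.2, 0.1]
gripper_width: 0.005
grip_force: 0.0
```

In the tool's units: -0.16 m is -0.4, -0.155 m is -0.3875.

Emit:
move_arm(series=[0,0,-0.02,0,0,0,0,0,-0.0625,0,0,0,0,0,-0.1125,0,0,0,0,0,-0.175,0,0,0,0,0,-0.2375,0,0,0,0,0,-0.3,0,0,0,0,0.05,-0.35,0,0,0,0,0.125,-0.3875,0,0,0,0,0.2,-0.4,0,0,0,0,0.25,-0.4,0,0,0])

```text
clock: 18.45
position: [0.4665, -0.1493, 0.1756]
eef_rot: [179.9, -0.2, 3.2]
wrist_force: [0.7, 0.1, -0.7]
gripper_width: 0.006
grip_force: 0.0
```

```bash
python3 - <<'E'
from h import *
from cell import cams,state
s=state();print(s["position"],s["wrist_force"])
a=cams.get_image("top");e=cams.get_image("scene")
f=lambda d,x,y,w,h:cv2.resize(np.ascontiguousarray(d["pixels"][y:y+h,x:x+w,::-1]),(400,400),interpolation=cv2.INTER_CUBIC)
cv2.imwrite("pics/s6.png",np.hstack([f(a,235,205,125,125),f(e,255,170,110,110)]))
E
```

```text
[ 0.46651873 -0.14931051  0.17562374] [ 0.68768033  0.13654711 -0.73083977]
```

View pics/s6.png

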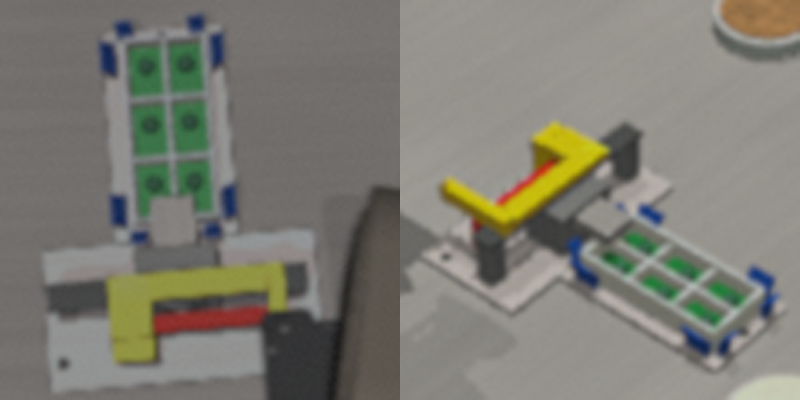

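The bar is trapped behind the stop block, the bolt is over the tray end, the tray is seated and the robot is clear.

```bash
python3 -c "
from cell import hand_in;print(hand_in())"
```

```text
the job is handed in; nothing more can be done
None
```

I handed in the job at about 18.6 s. The final pictures show the tray seated flat in the nest, the red bar held in by the keeper slid across, and the robot clear; hand-in returned no verdict.

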